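Slide a welding fixture out over the end of a beam and hold it down for tacking

TASK

Slide the aluminium fixture bar, with the exhaust flange and flex pipe standing on its spigot, out along the steel beam until the black pen line across the bar lies right over the edge at the beam's outboard end (the end the pipe is at), with the bar straight along the beam and its full width on it. The bar tips out there by itself, so do not let it tip or lift it off the beam, keep the pipe on its spigot, and finish while still holding the inboard part of the bar pressed down flat on the beam with the fingers: do not let go, it is about to be tacked. Leave everything else on the bench where it is.

Things in the scene. Friction and masses are not known exactly. Their poses are not given: they have to be found in the camera images.
- beam: fixed offcut of red-oxide primed steel wide-flange (H) beam lying on the bench, 320 mm long (its x), 100 mm wide (its y), 100 mm tall; flat top flange 10 mm thick. Origin at the centre of its underside; x points along it to the outboard end, z up. It does not move
- beam_edge (a point): middle of the top edge of the beam's outboard end (beam frame x = 160 mm, y = 0, z = 100 mm); axes as the beam's. Fixed
- fixture: loose aluminium bar, 320 x 50 x 12 mm, 0.5 kg, flat on the beam, its end out over the outboard edge, up to 0.12 rad askew. Origin: centre of its underside; x outboard along it. Spigot (36 mm across, 16 mm tall) on its outboard part; inboard 170 mm plain. With the pipe on it balances 50 to 70 mm outboard of its centre: at the line it needs 2 to 3 N down near the tail
- mark (a point): middle of the black pen line (5 mm wide, drawn right across the top and down both sides of the bar), on the bar's top face, 20 mm outboard of the bar's centre (bar frame x = 20 mm, z = 12 mm); axes as the bar's
- tail (a point): middle of the top edge of the bar's inboard end (bar frame x = -160 mm, z = 12 mm)
- spigot (a point): foot of the spigot on the bar's top face, 120 mm outboard of the bar's centre (bar frame x = 120 mm, z = 12 mm)
- flexpipe: loose steel exhaust flange with a flex pipe standing up from it, about 0.4 kg, dropped over the spigot with 2.5 mm play all round: flange 60 mm square, 9 mm thick, with two bolt ears (144 mm over both, along its y), pipe 67 mm across, 112 mm tall in all. Origin at the centre of the flange's underside; z up the pipe
- hammer: hammer, 270 mm long, lying beside the beam; loose bystander, origin at the centre of its underside; not to be disturbed
- offcut: plain steel flat-bar offcut, 200 x 40 x 8 mm, lying on the bench beside the beam; loose bystander, origin at the centre of its underside; not to be disturbed
- tin: round flat tin with a lid, 76 mm across and 48 mm tall, standing on the bench beyond the beam's outboard end, lower than the beam; loose bystander, origin at the centre of its underside; not to be disturbed
- wire_brush: wooden wire brush; loose bystander, origin at the centre of its underside; not to be disturbed
- spray_can: white spray can, 67 mm across, 184 mm tall; loose bystander, origin at the centre of its underside; not to be disturbed
- spray_can2: blue spray can, 67 mm across, 184 mm tall; loose bystander, origin at the centre of its underside; not to be disturbed
- magnet: triangular welding magnet, 90 mm sides, 18 mm thick; loose bystander, origin at the centre of its underside; not to be disturbed
- brake_disc: brake disc, 260 mm across, 48 mm tall; loose bystander, origin at the centre of its underside; not to be disturbed
Mind the look-alikes: they are no part of the job. Leave any brown or pink look-alike of the flexpipe alone.

How it is judged:
At the end, for the whole second after the job is handed in: Fingers hold the bar (over 1 N), TCP inboard of the beam's edge; bar bears on the beam (over 3 N), still, flat within 4 mm and 0.03 rad, along it within 0.07 rad; pen line within 6 mm of the edge; line and tail within 24 mm of the middle line; flange on spigot within 8 mm, 0.06 rad (x of the grasp point in the frame of beam_edge below 0 m and x of mark in the frame of beam_edge between -0.006 and 0.006 m and y of mark in the frame of beam_edge between -0.024 and 0.024 m and y of tail in the frame of beam_edge between -0.024 and 0.024 m and z of mark in the frame of beam_edge between 0.008 and 0.016 m and angle between the x axis of fixture and the x axis of beam, either way round below 0.07 rad and angle between fixture's own z axis and vertical below 0.03 rad and contact force between fixture and beam above 3 N and contact force between the fingers and fixture above 1 N and distance between flexpipe and spigot below 0.008 m and angle between flexpipe's own z axis and vertical below 0.06 rad and linear speed of fixture below 0.01 m/s); the arm keeps its last pose, push and grip.
It fails at once if the bar tips (more than 0.12 rad) (angle between fixture's own z axis and vertical above 0.12 rad).
It fails at once if the bar is lifted off the beam (its middle more than 12 mm above the beam's top) (z of fixture in the frame of beam_edge above 0.012 m).
It fails at once if the flex pipe leaves its spigot (distance between flexpipe and spigot above 0.015 m).
It fails at once if a bystander is shifted by more than 20 mm (distance of any of hammer, offcut, tin, wire_brush, spray_can, spray_can2, magnet, brake_disc from where it was at the start of the episode above 0.02 m).
It also fails if it takes over 32 s, if anything falls off the work surface, if the arm or the gripper's body presses on something with over 40 N, if the wrist force passes 120 N, or if a joint passes its speed limit or range.

ROBOT

A 7-joint arm with a two-finger parallel gripper is mounted at the origin on the work surface. World frame = base frame: x ahead of the robot, y to its left, z up, the work surface at z = 0. Lengths are in m, angles in rad, forces in N, time in s.
With the tool pointing down it reaches from about 0.4 to 0.85 m from the base axis. Payload 4.5 kg.
Tool frame: the origin (TCP) lies between the finger pads, 19 mm behind the fingertips; this is the grasp point; z points along the fingers, y is the line along which they close (so a half turn about z gives the same grasp; the last joint's range is limited). The gripper opens to 88 mm and grips with 3 to 60 N. Pads are 18 mm wide; open, the fingers measure 123 mm over their backs; the gripper's body (75 mm by 187 mm) begins 45 mm behind the grasp point.
Start: joints at [-1.269, 0.689, -0.195, 1.565, 0.157, 0.902, -0.215], TCP at [0.165, 0.603, 0.257] pointing down, gripper open.
Joint ranges: [-3.01, 3.01], [-0.46, 2.08], [-1.47, 1.51], [0.13, 2.56], [-1, 4.14], [0.04, 2.09], [-2.66, 2.66]. Speed limits (rad/s): [2.57, 2.57, 3.14, 3.14, 3.14, 3.14, 3.14].

INTERFACE

Orientations are given as a unit quaternion [x, y, z, w].
In Python, from plant import r gives the robot as it stands.
- The arm moves only by the tool play_rows, never from a script. Its arguments are lists of equal length, an entry for each row: "translation": the shift along the tool's x, y, z in m, a list of three; "delta_rot": the turn, a rotation vector about the tool's x, y, z in degrees, a list of three; "grip": the opening, from -1 (shut) to 1 (fully open). In form: {"translation": [[x, y, z], ...], "delta_rot": [[rx, ry, rz], ...], "grip": [grip, ...]}. A call has 1 to 20 rows; each row shifts and turns the commanded pose from where the row before left it, along the tool's axes as they then stand; what a row does not reach is not made up. A row lasts 1/8 s, in which the tool goes at most 62.5 mm and 10.7 degrees, less where a joint would pass 70% of its speed; a pose out of reach is approached as far as the arm can. A call with a gripper value outside its range is refused whole. The fingers move at their own pace and stop on an object; "squeeze" is the grip in N (left out, the last holds). Time passes only in rows, so rows that do not move let the fingers close. It gives the time, the measured TCP pose, the force, the opening and the grip force at its end, in the units of the state.
- r.get_state(): the state, without advancing time (a new reading comes with each control period).
- r.snapshot(name): name is "scene" or "top" or "wrist"; returns the picture (384x512x3 uint8, blue, green, red); there is no depth.
- r.get_calibration(name): a dict with "intrinsics" (3x3 intrinsics, pixels), "k1" (the pictures are not rectified: a ray, as slopes to the right and down, at radius r is drawn at 1 + k1 r^2 times it, then the intrinsics apply), "eye" and "rotation" of the camera in the world. Camera axes: x right, y up, looking along -z (the intrinsics and any distortion apply to the point x, -y, -z); pixel columns grow to the right and rows downward; lengths in m; the calibration is good to about 2 mm. A picture is of the moment at which its call begins: read the wrist's pose just before it. get_calibration takes no time and is no camera call; for the wrist camera it gives the pose at the moment of the call.
- r.finish_job(): hands the job in; it is judged then, once.
Trained networks look in the newest picture that a camera, given by its name, has taken for a name from the list of things; names that differ only in an ending like _2 or _b are one class to them, and where a whole thing is asked for, a point or a joint stands for the part that bears it (a point fixed in the world has none). Each returns a list of dicts, best first, with "confidence" (0 to 1); they miss things now and then, are a little off and sometimes report something else, mostly with a low value. They report only what shows in the picture. A call takes as long as a camera call. They do not tell look-alikes from the thing itself.
- r.look_for(camera, target): "point" ([x, y, z] in m, in world coordinates, good to about 4 mm: the middle of the surface that is visible of it).
- r.silhouettes(camera, target): "pixels" (384x512 bool, what is visible of it).
The state is a dict: "clock": time; "q": joint angles; "qd": joint speeds; "joint_torque": joint torques, N m; "tool_pos": TCP position; "eef_rot": TCP orientation; "contact_force": force on the tool from outside, world axes, zero at the start; "moment": the same for the moment, N m; "opening": opening from 0.0 (shut) to 1.0 (fully open); "finger_force": force on a finger pad.
Only numpy, scipy, OpenCV 4.12 (cv2) and the standard library are available. Lean on these libraries where they do the work, as an engineer would, in place of code of your own. Each camera call takes 0.05 s, during which the arm holds its last target. There are 200 camera calls.

## Working session

There is one attempt and no reset: what is moved stays moved. The work goes in short steps, Python scripts to look and compute and a tool call to move; the robot and the scene stay as the last step left them, time stands still between calls to the robot, and variables do not carry over. Pictures are saved under pics/ and viewed, at most 10 in all, crops included, and the job is handed in when it is done.

Besides the shell and the picture viewer there is one more tool, called after "Emit:" in YAML: its name, and indented under it one key for each argument. play_rows: Moves the arm, as the interface text tells. Its arguments: {"type":"object","properties":{"translation":{"type":"array","items":{"type":"array","items":{"type":"number"}}},"delta_rot":{"type":"array","items":{"type":"array","items":{"type":"number"}}},"grip":{"type":"array","items":{"type":"number"}},"squeeze":{"type":"number"}},"required":["translation","delta_rot","grip"]}

```bash
mkdir -p pics; cat > h.py <<'E'
import numpy as np,cv2
from plant import r
def ray(c,px):
    K=np.array(c["intrinsics"]);u=[(px[0]-K[0,2])/K[0,0],(px[1]-K[1,2])/K[1,1]]
    u=np.array(u);d=u.copy()
    for _ in range(20): d=u/(1+c["k1"]*(d@d))
    v=np.array(c["rotation"])@np.array([d[0],-d[1],-1]);return np.array(c["eye"]),v
def atz(c,px,z):
    e,v=ray(c,px);return e+v*(z-e[2])/v[2]
def proj(c,P):
    p=np.array(c["rotation"]).T@(np.array(P)-np.array(c["eye"]));d=np.array([p[0],-p[1]])/-p[2]
    d=d*(1+c["k1"]*(d@d));K=np.array(c["intrinsics"]);return [K[0,0]*d[0]+K[0,2],K[1,1]*d[1]+K[1,2]]
E
python3 - <<'E'
from h import *
np.set_printoptions(precision=4,suppress=True)
a=r.snapshot("top");b=r.snapshot("scene")
cv2.imwrite("pics/top.png",cv2.resize(a,None,fx=1.5,fy=1.5));cv2.imwrite("pics/scene.png",cv2.resize(b,None,fx=1.5,fy=1.5))
np.save("top.npy",a)
for n in["beam","fixture","mark","tail","spigot","flexpipe","beam_edge"]:
  for cam in["top","scene"]:
    try:print(n,cam,[(np.round(d["point"],4).tolist(),round(d["confidence"],2)) for d in r.look_for(cam,n)])
    except Exception as e:print(n,cam,e)
for n in["hammer","offcut","tin"]: print(n,[(np.round(d["point"],3).tolist(),round(d["confidence"],2)) for d in r.look_for("top",n)])
print(r.get_calibration("top"));print(r.get_state())
E
```

```text
beam top [([0.5316, 0.0979, 0.0992], 0.8)]
beam scene [([0.5903, 0.073, 0.0997], 0.91)]
fixture top [([0.5682, 0.0529, 0.1094], 0.56), ([0.4543, 0.085, 0.0098], 0.46)]
fixture scene [([0.5686, 0.0897, 0.1083], 0.95), ([0.5858, 0.0742, 0.0979], 0.54)]
mark top [([0.5642, 0.0508, 0.1111], 0.84), ([0.7222, 0.0655, 0.0239], 0.49), ([0.3276, -0.392, 0.0197], 0.26)]
mark scene [([0.5675, 0.0898, 0.1102], 0.95)]
tail top [([0.5675, 0.0564, 0.1102], 0.78), ([0.7196, 0.0662, 0.0245], 0.52)]
tail scene [([0.5726, 0.0905, 0.1124], 0.61)]
spigot top [([0.5632, 0.0569, 0.1149], 0.79), ([0.7205, 0.0652, 0.0273], 0.71), ([0.7036, 0.3063, 0.1422], 0.2)]
spigot scene [([0.573, 0.0877, 0.1106], 0.61), ([0.6135, -0.4797, 0.0227], 0.19)]
flexpipe top [([0.3268, -0.1729, 0.0535], 0.81), ([0.3232, 0.1113, 0.0359], 0.77), ([0.1978, -0.3099, 0.0401], 0.73), ([0.3795, 0.266, 0.0509], 0.58), ([0.5784, -0.0924, 0.177], 0.56)]
flexpipe scene [([0.3931, 0.2534, 0.0629], 0.97), ([0.3489, -0.2007, 0.0653], 0.83), ([0.3378, 0.0924, 0.0508], 0.73), ([0.6092, -0.114, 0.1654], 0.59), ([0.2196, -0.332, 0.0626], 0.59), 
[... 362 characters left out ...]
2.4405],
       [  0.    ,   0.    ,   1.    ]]), 'k1': -0.027581073539047873, 'eye': array([0.2748, 0.001 , 1.1143]), 'rotation': array([-0.0562,  0.0649,  0.7135, -0.6954])}
{'clock': 0.95, 'q': array([-1.2692,  0.6891, -0.1946,  1.5653,  0.1573,  0.9025, -0.2151]), 'qd': array([ 0.0014,  0.0013,  0.0011, -0.002 ,  0.0002, -0.0004,  0.0003]), 'joint_torque': array([ -0.0003, -52.7502,  -1.2672, -15.3746,  -0.0518,  -0.0008,
         0.    ]), 'tool_pos': array([0.1653, 0.6028, 0.2575]), 'eef_rot': array([ 0.1335,  0.991 ,  0.    , -0.    ]), 'contact_force': array([ 0.038 , -0.6015, -0.1122]), 'moment': array([-0.0263, -0.0356,  0.0206]), 'finger_force': 0.0, 'opening': 1.0007505405348749}
```

View pics/top.png

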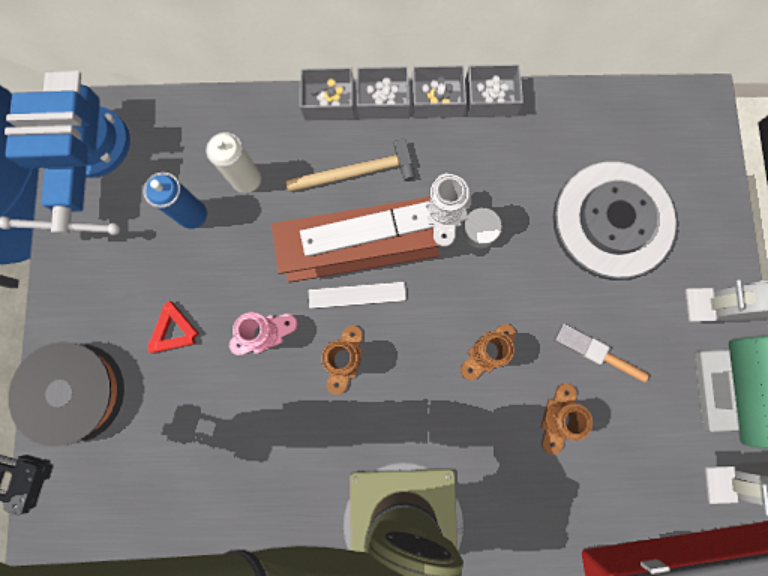

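View pics/scene.png

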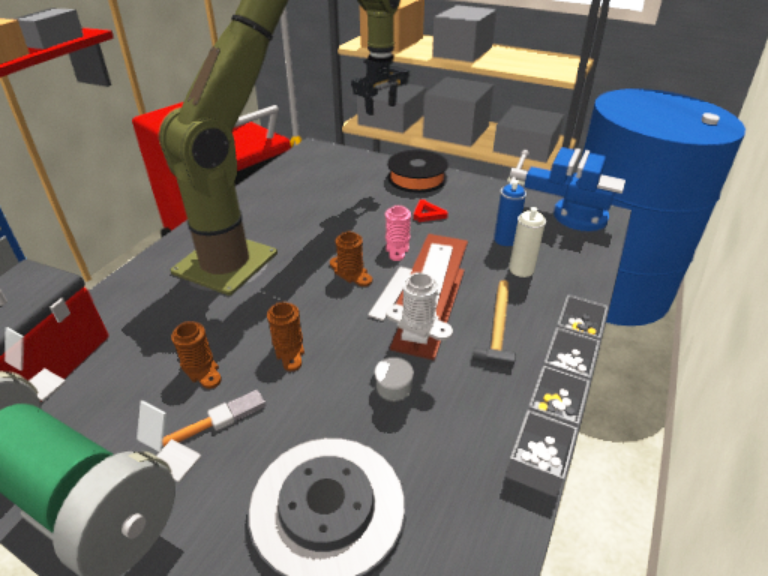

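Top view (1.5× pixels): the bar runs from its tail at (303,243) to the pipe at (450,195), with the pen line at (397,225). The outboard beam end is near (445,245), under the flange, with the tin just beyond at (483,226). The scene view agrees, and the brown and pink pieces are decoys. Next I'll fit the geometry.

```bash
sed -i 's/np.array(c\["rotation"\])/rot(c)/; s/rot(c)\.T@(np/rot(c).T@(np/; s/np.array(c\["rotation"\])\.T/rot(c).T/' h.py
cat >> h.py <<'E'
from scipy.spatial.transform import Rotation as R
def rot(c):
    q=np.array(c["rotation"]);return R.from_quat(q).as_matrix() if q.shape==(4,) else q
E
python3 - <<'E'
from h import *
np.set_printoptions(precision=4,suppress=True)
a=np.load("top.npy");c=r.get_calibration("top")
print(atz(c,proj(c,[.56,.1,.11]),.11))
hsv=cv2.cvtColor(a,cv2.COLOR_BGR2HSV)
crop=cv2.resize(a[105:200,165:345],None,fx=4.4,fy=4.4,interpolation=cv2.INTER_CUBIC)
cv2.imwrite("pics/crop.png",crop)
E
```

```text
[0.56 0.1  0.11]
```

View pics/crop.png

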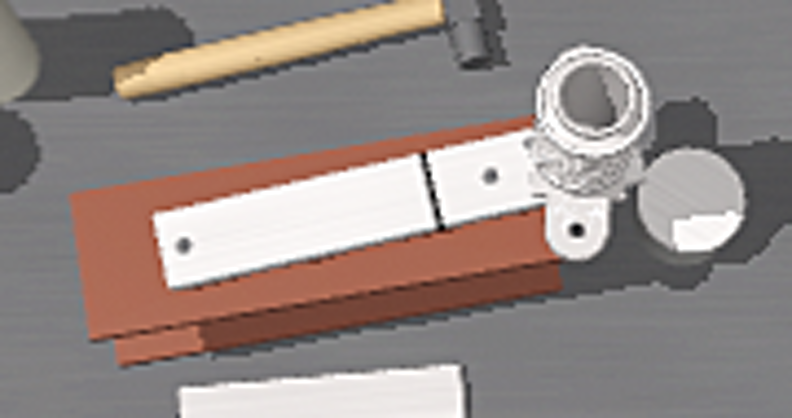

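```bash
python3 - <<'E'
from h import *
np.set_printoptions(precision=4,suppress=True)
c=r.get_calibration("top")
f=lambda p,z:atz(c,[(p[0]+.5)/4.4-.5+165,(p[1]+.5)/4.4-.5+105],z)
P={k:f(*v) for k,v in dict(b1=((70,193),.1),b2=((92,340),.1),b3=((561,262),.1),t1=((153,213),.112),t2=((168,287),.112),l1=((423,153),.112),l2=((441,229),.112)).items()}
for k in P:print(k,P[k])
d=P['b3']-P['b2'];print("beam len",np.linalg.norm(d),"w",np.linalg.norm(P['b1']-P['b2']),"ang",np.degrees(np.arctan2(d[1],d[0])))
u=d[:2]/np.linalg.norm(d);n=np.array([-u[1],u[0]])
e=(P['b1']+P['b2'])[:2]/2+u*.32;print("edge",e)
t=(P['t1']+P['t2'])/2;m=(P['l1']+P['l2'])/2;b=m-t
print("tail",t,"mark",m,"len",np.linalg.norm(b),"w",np.linalg.norm(P['t1']-P['t2']),"ang",np.degrees(np.arctan2(b[1],b[0])))
for k,p in(("mark",m),("tail",t)):print(k,(p[:2]-e)@u,(p[:2]-e)@n)
g=m[:2]-b[:2]/np.linalg.norm(b)*.13;print("grasp",g)
s=r.get_state();T=R.from_quat(s["eef_rot"]).as_matrix();print(T)
print("in tool",T.T@(np.r_[g,.2]-s["tool_pos"]))
E
```

```text
b1 [0.5867 0.2395 0.1   ]
b2 [0.487  0.2236 0.1   ]
b3 [ 0.5318 -0.0839  0.1   ]
t1 [0.5681 0.1823 0.112 ]
t2 [0.5183 0.1722 0.112 ]
l1 [0.6047 0.0052 0.112 ]
l2 [ 0.5527 -0.0054  0.112 ]
beam len 0.3107028586067076 w 0.10100838267398617 ang -81.71390547029095
edge [ 0.583  -0.0851]
tail [0.5432 0.1773 0.112 ] mark [ 0.5787 -0.0001  0.112 ] len 0.1808978730093669 w 0.050852105894494876 ang -78.67960163140117
mark -0.08470480961482998 0.008020679826884883
tail -0.26534906768716077 -0.001554939464325375
grasp [0.5532 0.1273]
[[-0.9644  0.2646 -0.    ]
 [ 0.2646  0.9644  0.0001]
 [ 0.      0.0001 -1.    ]]
in tool [-0.4998 -0.3558  0.0574]
```

```bash
python3 - <<'E'
from h import *
from scipy.linalg import logm,expm
np.set_printoptions(precision=4,suppress=True)
s=r.get_state();A=np.eye(4);A[:3,:3]=R.from_quat(s["eef_rot"]).as_matrix();A[:3,3]=s["tool_pos"]
n=14;th=np.radians(63.0/n)
# rows: translation applied, then turn (tool axes at row start)
B=np.array([.555,.115,.24]);d=np.zeros(3)
S=sum(R.from_rotvec([0,0,i*th]).as_matrix() for i in range(n))
t=np.linalg.solve(S,A[:3,:3].T@(B-A[:3,3]));print(t,63/n)
p=A[:3,3]
for i in range(n):
    p=p+A[:3,:3]@R.from_rotvec([0,0,i*th]).as_matrix()@t
    if i%4==1:print(p)
E
```

```text
[-0.0466 -0.0055  0.0012] 4.5
[0.2507 0.5641 0.255 ]
[0.3982 0.4493 0.25  ]
[0.5031 0.2946 0.245 ]
[0.555 0.115 0.24 ]
```

Emit:
play_rows:
  translation:
    - [-0.0466, -0.0055, 0.0012]
    - [-0.0466, -0.0055, 0.0012]
    - [-0.0466, -0.0055, 0.0012]
    - [-0.0466, -0.0055, 0.0012]
    - [-0.0466, -0.0055, 0.0012]
    - [-0.0466, -0.0055, 0.0012]
    - [-0.0466, -0.0055, 0.0012]
    - [-0.0466, -0.0055, 0.0012]
    - [-0.0466, -0.0055, 0.0012]
    - [-0.0466, -0.0055, 0.0012]
    - [-0.0466, -0.0055, 0.0012]
    - [-0.0466, -0.0055, 0.0012]
    - [-0.0466, -0.0055, 0.0012]
    - [-0.0466, -0.0055, 0.0012]
    - [0, 0, 0]
    - [0, 0, 0]
  delta_rot:
    - [0, 0, 4.5]
    - [0, 0, 4.5]
    - [0, 0, 4.5]
    - [0, 0, 4.5]
    - [0, 0, 4.5]
    - [0, 0, 4.5]
    - [0, 0, 4.5]
    - [0, 0, 4.5]
    - [0, 0, 4.5]
    - [0, 0, 4.5]
    - [0, 0, 4.5]
    - [0, 0, 4.5]
    - [0, 0, 4.5]
    - [0, 0, 4.5]
    - [0, 0, 0]
    - [0, 0, 0]
  grip: [1, 1, 1, 1, 1, 1, 1, 1, 1, 1, 1, 1, 1, 1, 1, 1]

```text
clock: 2.95
tool_pos: [0.5556, 0.1161, 0.2407]
eef_rot: [0.631, 0.776, 0.0, -0.0]
contact_force: [0.1, 0.6, -1.3]
opening: 0.999
finger_force: 0.0
```

```bash
python3 - <<'E'
from h import *
np.set_printoptions(precision=4,suppress=True)
s=r.get_state();c=r.get_calibration("wrist");a=r.snapshot("wrist")
np.save("w1.npy",a);import pickle;pickle.dump(c,open("w1.pkl","wb"))
cv2.imwrite("pics/w1.png",cv2.resize(a,None,fx=1.5,fy=1.5))
print(s["clock"],s["tool_pos"],R.from_quat(s["eef_rot"]).as_matrix(),s["contact_force"],c["eye"])
E
```

```text
2.95 [0.5556 0.1161 0.2407] [[-0.2029  0.9792  0.    ]
 [ 0.9792  0.2029  0.0011]
 [ 0.0011  0.0003 -1.    ]] [ 0.0671  0.6385 -1.3064] [0.542  0.1865 0.3684]
```

View pics/w1.png

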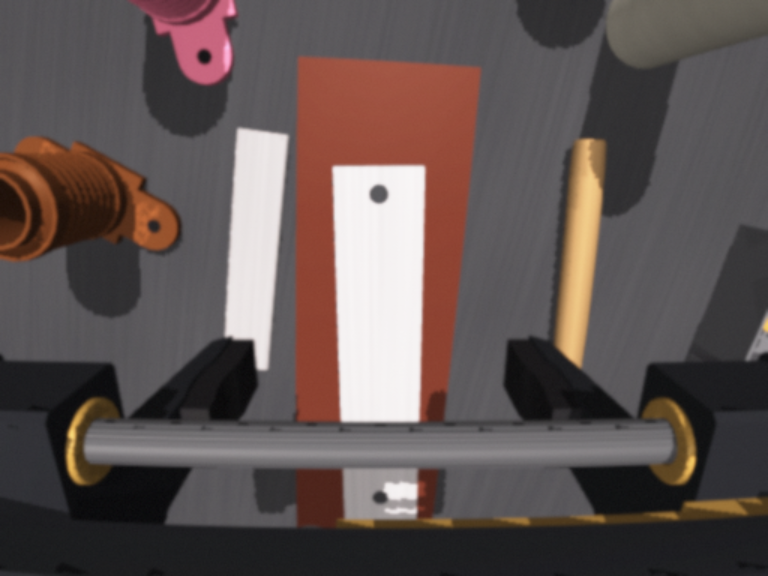

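Wrist view: beam inboard corners at (300,58) and (481,67), bar tail corners at (333,166) and (425,166), all sharp. Since the lengths are known, these give the edge and the pen line.

```bash
python3 - <<'E'
from h import *
import pickle
np.set_printoptions(precision=4,suppress=True)
c=pickle.load(open("w1.pkl","rb"));a=np.load("w1.npy")
g=cv2.cvtColor(a,cv2.COLOR_BGR2GRAY);hsv=cv2.cvtColor(a,cv2.COLOR_BGR2HSV)
red=((hsv[...,0]<12)|(hsv[...,0]>172))&(hsv[...,1]>120)
wh=(hsv[...,1]<40)&(g>190)
W=lambda x,y,z:atz(c,[x,y],z)[:2]
def fit(p,q=None):
    l=cv2.fitLine(np.array(p,np.float32),cv2.DIST_HUBER,0,.002,.001).ravel();return l[2:],l[:2]
rows=range(60,235,5)
beam=red|wh
L=[];Rr=[];bl=[];br=[]
for y in rows:
    xs=np.where(red[y,180:330])[0]+180
    L.append(W(xs.min()-.5,y,.1)); Rr.append(W(np.where(red[y,180:330])[0].max()+180.5,y,.1))
    if y>120:
        xb=np.where(wh[y,210:295])[0]+210; bl.append(W(xb.min()-.5,y,.112));br.append(W(xb.max()+.5,y,.112))
top=[];tt=[]
for x in range(206,316,4): top.append(W(x,np.where(red[20:100,x])[0].min()+19.5,.1))
for x in range(228,280,3): tt.append(W(x,np.where(wh[80:200,x])[0].min()+79.5,.112))
for n,l in dict(L=L,R=Rr,bl=bl,br=br,top=top,tail=tt).items():
    p,d=fit(l);print(n,p,d,np.degrees(np.arctan2(d[1],d[0])))
def ln(l):
    p,d=fit(l); d=d*np.sign(-d[1]) if abs(d[1])>abs(d[0]) else d; return p,d
pL,dL=ln(L);pR,dR=ln(Rr);u=dL+dR;u/=np.linalg.norm(u);n=np.array([-u[1],u[0]])
pt,_=fit(top);mid=(pL@n+pR@n)/2;e0=u*(pt@u)+n*mid;e=e0+u*.32
print("beam w",(pL-pR)@n,"ang",np.degrees(np.arctan2(u[1],u[0])),"edge",e)
pb,db=ln(bl);pc,dc=ln(br);ub=db+dc;ub/=np.linalg.norm(ub);nb=np.array([-ub[1],ub[0]])
q,_=fit(tt);tail=ub*(q@ub)+nb*((pb@nb+pc@nb)/2);mk=tail+ub*.18
print("bar w",(pb-pc)@nb,"ang",np.degrees(np.arctan2(ub[1],ub[0])),"tail",tail,"mark",mk)
for k,p in(("mark",mk),("tail",tail)):print(k,(p-e)@u,(p-e)@n)
gr=tail+ub*.045;s=r.get_state();T=R.from_quat(s["eef_rot"]).as_matrix()
print("grasp at",gr,"tool shift",T.T@(np.r_[gr,.123]-s["tool_pos"]),"tooly ang",np.degrees(np.arctan2(T[1,1],T[0,1])))
E
```

```text
L [0.5058 0.1111] [ 0.1536 -0.9881] -81.165726
R [0.603  0.1312] [ 0.1467 -0.9892] -81.56519
bl [0.5317 0.1097] [ 0.208  -0.9781] -77.992485
br [0.5788 0.129 ] [ 0.205  -0.9788] -78.16806
top [0.5324 0.2335] [0.9889 0.1486] 8.544321
tail [0.5438 0.1791] [0.9793 0.2026] 11.686245
beam w -0.09915856 ang -81.36546 edge [ 0.5853 -0.0821]
bar w -0.050093472 ang -78.08028 tail [0.5427 0.1788] mark [0.5799 0.0027]
mark -0.084678374 0.007392725
tail -0.26438257 -0.0029223487
grasp at [0.552  0.1348] tool shift [0.0181 0.0002 0.1177] tooly ang 11.791071768465516
```

Emit:
play_rows:
  translation:
    - [0.009, 0, 0.02]
    - [0.009, 0, 0.025]
    - [0, 0, 0.025]
    - [0, 0, 0.02]
    - [0, 0, 0.015]
    - [0, 0, 0.0075]
    - [0, 0, 0.005]
    - [0, 0, 0]
  delta_rot:
    - [0, 0, 0]
    - [0, 0, 0]
    - [0, 0, 0]
    - [0, 0, 0]
    - [0, 0, 0]
    - [0, 0, 0]
    - [0, 0, 0]
    - [0, 0, 0]
  grip: [1, 1, 1, 1, 1, 1, 1, 1]

```text
clock: 4.0
tool_pos: [0.5521, 0.133, 0.1232]
eef_rot: [0.632, 0.775, 0.0, 0.0]
contact_force: [0.3, 0.4, 1.0]
opening: 0.998
finger_force: 0.0
```

Emit:
play_rows:
  translation:
    - [0, 0, 0]
    - [0, 0, 0]
    - [0, 0, 0]
    - [0, 0, 0]
    - [0, 0, 0]
    - [0, 0, 0]
  delta_rot:
    - [0, 0, 0]
    - [0, 0, 0]
    - [0, 0, 0]
    - [0, 0, 0]
    - [0, 0, 0]
    - [0, 0, 0]
  grip: [0.4, 0.2, 0, -0.2, -0.2, -0.2]
  squeeze: 25

```text
clock: 4.75
tool_pos: [0.5519, 0.1328, 0.1232]
eef_rot: [0.632, 0.775, -0.0, -0.0]
contact_force: [0.4, 0.3, 2.5]
opening: 0.563
finger_force: 25.0
```

Emit:
play_rows:
  translation:
    - [0, 0, 0.001]
    - [0, 0, 0.001]
    - [0, 0, 0]
  delta_rot:
    - [0, 0, 0]
    - [0, 0, 0]
    - [0, 0, 0]
  grip: [-0.2, -0.2, -0.2]
  squeeze: 40

```text
clock: 5.12
tool_pos: [0.5519, 0.1328, 0.1231]
eef_rot: [0.632, 0.775, 0.0, 0.0]
contact_force: [-3.6, -0.6, 18.5]
opening: 0.562
finger_force: 40.0
```

Emit:
play_rows:
  translation:
    - [-0.003, 0, -0.0005]
    - [-0.006, 0, 0]
    - [-0.007, 0, 0]
    - [-0.007, 0, 0]
    - [-0.007, 0, 0]
    - [-0.007, 0, 0]
    - [-0.007, 0, 0]
    - [-0.007, 0, 0]
    - [-0.006, 0, 0]
    - [-0.003, 0, 0]
    - [0, 0, 0]
    - [0, 0, 0]
  delta_rot:
    - [0, 0, 0.3]
    - [0, 0, 0.5]
    - [0, 0, 0.5]
    - [0, 0, 0.5]
    - [0, 0, 0.5]
    - [0, 0, 0.5]
    - [0, 0, 0.3]
    - [0, 0, 0.2]
    - [0, 0, 0]
    - [0, 0, 0]
    - [0, 0, 0]
    - [0, 0, 0]
  grip: [-0.2, -0.2, -0.2, -0.2, -0.2, -0.2, -0.2, -0.2, -0.2, -0.2, -0.2, -0.2]

```text
clock: 6.62
tool_pos: [0.5631, 0.0812, 0.1232]
eef_rot: [0.652, 0.758, 0.005, -0.002]
contact_force: [-1.5, 12.5, 11.7]
opening: 0.562
finger_force: 40.0
```

```bash
python3 - <<'E'
from h import *
np.set_printoptions(precision=4,suppress=True)
s=r.get_state();c=r.get_calibration("wrist");a=r.snapshot("wrist")
np.save("w2.npy",a);import pickle;pickle.dump(c,open("w2.pkl","wb"))
b=r.snapshot("scene")
cv2.imwrite("pics/w2.png",np.hstack([cv2.resize(a,(400,300)),cv2.resize(b[140:280,200:387],(400,300))]))
T=R.from_quat(s["eef_rot"]).as_matrix()
print(T,"to go",T.T@(np.array([.5653,.0495,s["tool_pos"][2]])-s["tool_pos"]),"tooly",np.degrees(np.arctan2(T[1,1],T[0,1])),"want 8.64",s["contact_force"])
E
```

```text
[[-0.1498  0.9887  0.0032]
 [ 0.9887  0.1498  0.0094]
 [ 0.0088  0.0046 -1.    ]] to go [-0.0316 -0.0026 -0.0003] tooly 8.615834967470697 want 8.64 [-1.52   12.5074 11.6928]
```

View pics/w2.png

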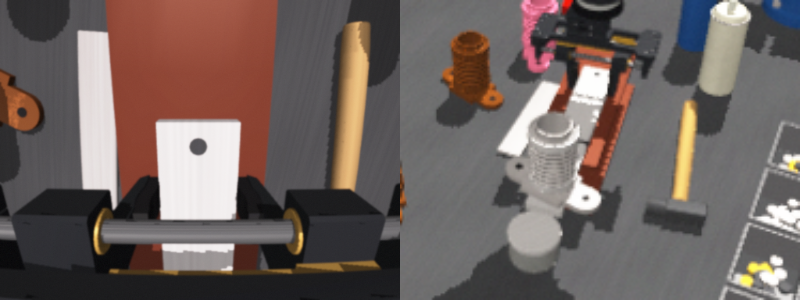

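The bar is gripped, straight and flat, with the pipe still seated. It lags because of drag. I'll check the tail for slip in the grip.

```bash
cat > tail.py <<'E'
from h import *
np.set_printoptions(precision=4,suppress=True)
U=np.array([.1502,-.9887]);N=np.array([.9887,.1502]);E=np.array([.5853,-.0821])
def tail(a,c):
    g=cv2.cvtColor(a,cv2.COLOR_BGR2GRAY);hsv=cv2.cvtColor(a,cv2.COLOR_BGR2HSV)
    wh=((hsv[...,1]<40)&(g>190)).astype(np.uint8)
    n,l,st,ce=cv2.connectedComponentsWithStats(wh)
    k=min(range(1,n),key=lambda i:abs(ce[i][0]-256)+(1e4 if st[i,4]<3000 else 0))
    m=l==k;x0,y0=st[k,0],st[k,1]
    cols=np.arange(st[k,0]+12,st[k,0]+st[k,2]-12,3)
    tt=np.array([atz(c,[x,np.where(m[:,x])[0].min()-.5],.112)[:2] for x in cols])
    rows=range(y0+10,y0+90,5)
    le=np.array([atz(c,[np.where(m[y])[0].min()-.5,y],.112)[:2] for y in rows]);ri=np.array([atz(c,[np.where(m[y])[0].max()+.5,y],.112)[:2] for y in rows])
    mid=(le+ri)/2;l=cv2.fitLine(mid.astype(np.float32),cv2.DIST_HUBER,0,.002,.001).ravel();d=l[:2]*np.sign(-l[1]);p=l[2:]
    q=np.median(tt,axis=0);T=p+d*((q-p)@d)
    print("w",np.median(np.linalg.norm(le-ri,axis=1)),"bar ang",np.degrees(np.arctan2(d[1],d[0])),"want -81.37","tail",T)
    M=T+d*.18
    print("tail uv",(T-E)@U,(T-E)@N,"mark uv",(M-E)@U,(M-E)@N);return T,d
E
python3 - <<'E'
from tail import *
import pickle
for k in("w1","w2"):tail(np.load(k+".npy"),pickle.load(open(k+".pkl","rb")))
s=r.get_state();print(s["tool_pos"])
E
```

```text
w 0.05013599775628919 bar ang -78.02127 want -81.37 tail [0.5426 0.1788]
tail uv -0.2643605666523439 -0.0030132482510846423 mark uv -0.08465854280643292 0.007476052833642402
w 0.05003216992202833 bar ang -81.10064 want -81.37 tail [0.557  0.1281]
tail uv -0.2121220721092927 0.003602868266943768 mark uv -0.03211603971355732 0.004423558941464795
[0.5631 0.0811 0.1232]
```

Emit:
play_rows:
  translation:
    - [-0.003, -0.0005, 0]
    - [-0.004, -0.0005, 0]
    - [-0.005, -0.0005, 0]
    - [-0.005, -0.0005, 0]
    - [-0.005, -0.0005, 0]
    - [-0.004, 0, 0]
    - [-0.003, 0, 0]
    - [-0.002, 0, 0]
    - [-0.001, 0, 0]
    - [0, 0, 0]
    - [0, 0, 0]
  delta_rot:
    - [0, 0, 0.1]
    - [0, 0, 0.1]
    - [0, 0, 0]
    - [0, 0, 0]
    - [0, 0, 0]
    - [0, 0, 0]
    - [0, 0, 0]
    - [0, 0, 0]
    - [0, 0, 0]
    - [0, 0, 0]
    - [0, 0, 0]
  grip: [-0.2, -0.2, -0.2, -0.2, -0.2, -0.2, -0.2, -0.2, -0.2, -0.2, -0.2]
  squeeze: 45

```text
clock: 8.1
tool_pos: [0.5652, 0.05, 0.1232]
eef_rot: [0.653, 0.757, 0.005, -0.002]
contact_force: [-1.7, 14.7, 13.0]
opening: 0.555
finger_force: 45.0
```

```bash
python3 - <<'E'
from tail import *
s=r.get_state();c=r.get_calibration("wrist");a=r.snapshot("wrist")
try:tail(a,c)
except Exception as e:print(e)
t=r.snapshot("top");b=r.snapshot("scene")
cv2.imwrite("pics/m.png",np.hstack([cv2.resize(t[105:200,200:327],(401,300),interpolation=cv2.INTER_CUBIC),cv2.resize(b[140:280,200:387],(399,300),interpolation=cv2.INTER_CUBIC)]))
print(s["tool_pos"],s["contact_force"],R.from_quat(s["eef_rot"]).as_matrix())
E
```

```text
w 0.05002945397916314 bar ang -81.91382 want -81.37 tail [0.5594 0.097 ]
tail uv -0.1810016280917855 0.0013423397353279215 mark uv -0.0010020796286346425 -0.0003917383212235923
[0.5652 0.05   0.1232] [-1.6526 14.6894 13.0113] [[-0.1471  0.9891  0.0029]
 [ 0.9891  0.1471  0.0102]
 [ 0.0096  0.0044 -0.9999]]
```

View pics/m.png

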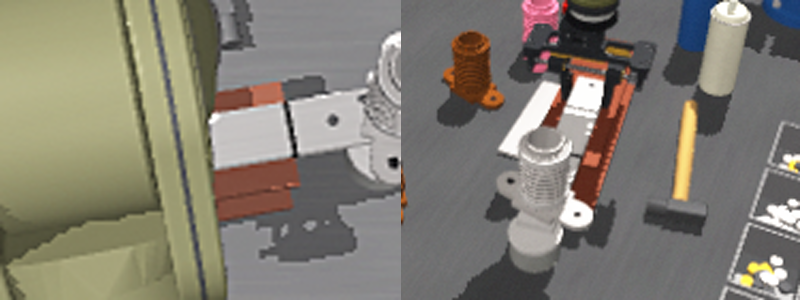

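```bash
python3 - <<'E'
from tail import *
c=r.get_calibration("top")
f=lambda p,z:atz(c,[(p[0]+.5)/3.157-.5+200,(p[1]+.5)/3.157-.5+105],z)[:2]
e1,e2=f((283,82),.1),f((298,186),.1);m1,m2=f((287,100),.112),f((294.5,157),.112)
e=(e1+e2)/2;m=(m1+m2)/2
print(e,m,"w",np.linalg.norm(e1-e2),np.linalg.norm(m1-m2),"u,v",(m-e)@U,(m-e)@N)
t=r.snapshot("top");cv2.imwrite("pics/m2.png",cv2.resize(t[120:180,265:345],(800,600),interpolation=cv2.INTER_CUBIC))
E
```

```text
[ 0.5835 -0.0845] [ 0.5847 -0.0839] w 0.10069065409402804 0.05454875667288829 u,v -0.000359440536402435 0.0013413642373560765
```

View pics/m2.png

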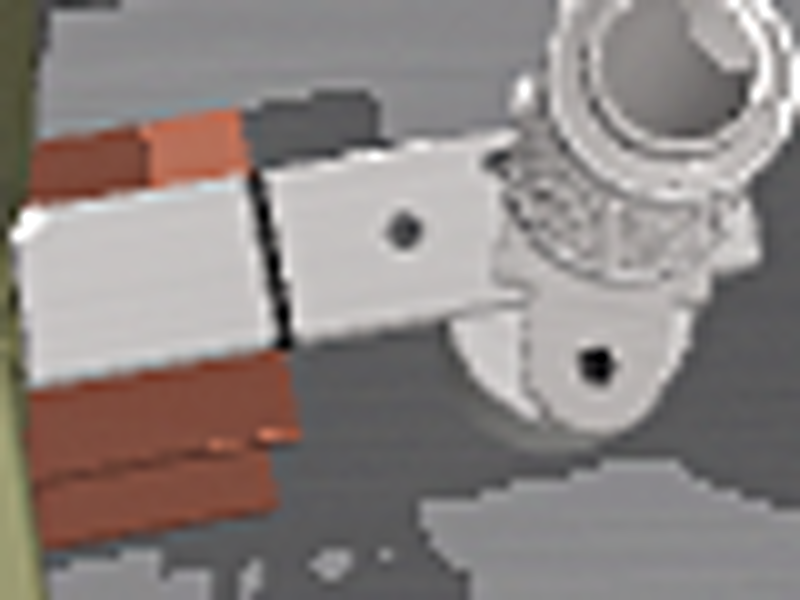

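Two independent measurements put the pen line within 1 mm of the edge: tail position plus known lengths, and the top view (edge through (268,260), line at (271,260) in the crop). The bar is straight, pressed down with about 13 N and gripped at 45 N, so I'm handing the job in.

```bash
python3 -c "
from plant import r
s=r.get_state();print(s['clock'],s['tool_pos'],s['qd'].round(4),s['finger_force'],s['contact_force']);print(r.finish_job())"
```

```text
8.3 [0.56516678 0.04999235 0.12317912] [ 0.0012  0.0002  0.0005  0.0017 -0.0002  0.0015 -0.0004] 45.024755001068115 [-1.5651809  14.43935982 11.65943637]
the job is handed in; nothing more can be done
None
```

I handed the job in at 8.3 s with the pen line measured within about 1 mm of the beam's outboard edge, the bar straight and flat, and the fingers still holding its inboard part down; no verdict came back.

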